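# Check the sugar tins by weight and hold up the full one

## Task

Pull the drawer of the countertop unit fully out and find out by hefting which of the three identical sugar tins is empty, which is half full and which is full. Stand the empty one on the red board to be refilled, leave the half-full one standing in a well of the drawer, and finish still holding the full one upright in the gripper, about 20 cm clear above the worktop, for it to be taken from you. Set the tins down without banging them, keep all three upright, and leave everything else where it stands.

Things in the scene. Friction and masses are not known exactly. Their poses are not given: they have to be found in the camera images.
- cabinet: fixed countertop drawer unit of pale wood, 170 mm deep (x), 330 wide (y), 108 high; a honey jar, pepper mill and spice jar are fixed on the back half of its top (up to 280 mm above the worktop). Origin: centre of its underside, x to its back, y to its left, z up; front face at x = -85 mm
- drawer (a joint): its one drawer: 0 = shut, 0.105 m = fully out, towards the robot along the unit's -x, at a stop; starts shut, stays where left (2 N friction). Front panel 14 mm thick, top edge 92 mm above the worktop; side walls reach 54 mm above the worktop, 288 mm apart. Shut, the unit's top covers the tins
- drawer_knob (a point): middle of the head of the drawer's dark round knob, 70 mm above the worktop, 25 mm in front of the drawer's face: head 26 mm in diameter, 22 mm long along the unit's x, on a thin neck. Can be pinched from above, fingers closing along the unit's y. Axes as cabinet; moves with the drawer
- well_left (a point): centre of the floor of the drawer's left well (seen from the robot), a round recess 62 mm wide, 12 mm deep, floor 18 mm above the worktop, in which a tin stands; moves with the drawer; axes as cabinet. The wells lie in a row along y, 90 mm apart, 52 mm behind the drawer's front face
- well_mid (a point): centre of the floor of the drawer's middle well (seen from the robot), a round recess 62 mm wide, 12 mm deep, floor 18 mm above the worktop, in which a tin stands; moves with the drawer; axes as cabinet
- well_right (a point): centre of the floor of the drawer's right well (seen from the robot), a round recess 62 mm wide, 12 mm deep, floor 18 mm above the worktop, in which a tin stands; moves with the drawer; axes as cabinet
- tin_a: one of three identical-looking closed sugar tins: round, blue, 56 mm in diameter, 71 mm high; steel lid 58 mm in diameter on its top 23 mm, does not come off. Origin: centre of its underside, z up. One is empty (0.07 to 0.11 kg), one half full (0.20 to 0.24 kg), one full (0.35 to 0.42 kg), told apart only by weight. Each starts in one of the drawer's wells, in any order
- tin_b: one of three identical-looking closed sugar tins: round, blue, 56 mm in diameter, 71 mm high; steel lid 58 mm in diameter on its top 23 mm, does not come off. Origin: centre of its underside, z up. One is empty (0.07 to 0.11 kg), one half full (0.20 to 0.24 kg), one full (0.35 to 0.42 kg), told apart only by weight. Each starts in one of the drawer's wells, in any order
- tin_c: one of three identical-looking closed sugar tins: round, blue, 56 mm in diameter, 71 mm high; steel lid 58 mm in diameter on its top 23 mm, does not come off. Origin: centre of its underside, z up. One is empty (0.07 to 0.11 kg), one half full (0.20 to 0.24 kg), one full (0.35 to 0.42 kg), told apart only by weight. Each starts in one of the drawer's wells, in any order
- board: red chopping board, 170 mm (its x) by 260 mm (its y), 11 mm thick, with a grip slot at one end (solid to the touch), lying on the worktop at the right with its long side pointing away from the robot; origin at the centre of its underside, z up
- mug: white mug with dark stripes, 86 mm wide, 90 mm high, standing near the front edge, left; origin under its centre
- fork_1: steel table fork, 204x28x18 mm, lying along the front edge of the worktop before the drawer unit; origin under its centre
- lemon_1: lemon, 78x55x56 mm, behind the red board; origin under its centre
- garlic_1: garlic bulb, 60 mm, left of the drawer unit, by the sink; origin under its centre

How it is judged:
By the outcome, as a careful person would: the job done as asked, in the order asked, and still so for the second after the job is handed in, while the arm keeps its last pose, push and grip.
It also fails if it takes over 72 s, if anything falls off the work surface, if the arm or the gripper's body presses on something with over 40 N, if the wrist force passes 120 N, or if a joint passes its speed limit or range.

## Robot

A 6-joint arm with a two-finger parallel gripper is mounted at the origin on a cart in front of the work surface, level with it; the furniture and walls round the work are solid. World frame = base frame: x ahead of the robot, y to its left, z up, the work surface at z = 0. Lengths are in m, angles in rad, forces in N, time in s.
With the tool pointing down it reaches from about 0.425 to 0.95 m from the base axis. Payload 3.5 kg.
Tool frame: the origin (TCP) lies between the finger pads; the fingertips stand 22 mm ahead of it and the grasp point (between the pads) lies 3 mm ahead of it (ctrl.nose_length is the z of the fingertips in the tool frame, in m); z points along the fingers, y is the line along which they close (so a half turn about z gives the same grasp; the last joint's range is limited). The gripper opens to 85 mm and grips with 20 to 120 N. Pads are 22 mm wide; open, the fingers measure 114 mm over their backs; the gripper's body (76 mm by 85 mm) begins 54 mm behind the grasp point. The pads swing forward as they close: fully open they stand 13 mm farther back than shut.
Start: joints at [1.054, 0.286, 1.577, -0, 1.279, -0.15], TCP at [0.242, 0.63, 0.253] pointing down, gripper open.
Joint ranges: [-2.77, 2.77], [-0.9, 2.22], [0.21, 2.48], [-1.53, 4.67], [0.24, 2.81], [-2.84, 2.84]. Speed limits (rad/s): [2.79, 2.79, 3.14, 3.14, 3.14, 3.14].

## Interface

Orientations are given as a unit quaternion [x, y, z, w].
In Python, from plant import ctrl gives the robot as it stands. The module is installed in compiled form; this text tells all that it offers.
- The arm moves only by the tool send_rows, never from a script. Its argument "rows" is text: rows parted by semicolons, each of 7 numbers parted by spaces: the turn, a rotation vector about the tool's x, y, z in parts of the range, where 1.0 means 90 degrees, then the shift along the tool's x, y, z in a scale on which 1.0 is 750 mm, then the opening, from -1 (shut) to 1 (fully open). A call has 1 to 8 rows; each row is the pose to reach, as a shift and turn from the pose commanded when the call began, along the tool's axes at that moment; what a row does not reach only later rows make up. A row lasts 1/8 s, in which the tool goes at most 62.5 mm and 10.7 degrees, less where a joint would pass 70% of its speed; a pose out of reach is approached as far as the arm can. Shift and turn numbers lie between -1 and 1, and a call with a number outside is refused. A call with a gripper value outside its range is refused whole. The fingers move at their own pace and stop on an object; "grip_force" is the grip in N (left out, the last holds). Time passes only in rows, so rows that repeat a pose let the fingers close. It gives the time, the measured TCP pose, the force, the opening and the grip force at its end, in the units of the state.
- ctrl.get_state(): the state, without advancing time (a new reading comes with each control period).
- ctrl.read_camera(name): name is "scene" or "side" or "wrist"; returns a dict with "color" (420x560x3 uint8, red, green, blue), "fx", "fy", "cx", "cy" (pixels), "extrinsics" (4x4, takes a point from world to camera coordinates). Camera axes: x right, y down, z forward; pixel columns grow to the right and rows downward; lengths in m; the calibration is good to about 2 mm. A picture is of the moment at which its call begins. There is no depth.
- ctrl.sign_off(): hands the job in; it is judged then, once.
Trained networks look in a picture, given as the dict that the camera call returned (one of the last four; its "shot" number tells which), for a name from the list of things; names that differ only in an ending like _2 or _b are one class to them, and where a whole thing is asked for, a point or a joint stands for the part that bears it (a point fixed in the world has none). Each returns a list of dicts, best first, with "p" (0 to 1); they miss things now and then, are a little off and sometimes report something else, mostly with a low value. They report only what shows in the picture. A call takes as long as a camera call.
- ctrl.look_for(picture, target): "position" ([x, y, z] in m, in the coordinates of the camera as it stood for that picture, good to about 4 mm: the middle of the surface that is visible of it).
The state is a dict: "time": time; "qpos": joint angles; "dq": joint speeds; "joint_efforts": joint torques, N m; "eef_pos": TCP position; "tcp_rot": TCP orientation; "contact_force": force on the tool from outside, world axes, zero at the start; "wrist_torque": the same for the moment, N m; "opening": opening from 0.0 (shut) to 1.0 (fully open); "finger_force": force on a finger pad.
Only numpy, scipy, OpenCV 4.12 (cv2) and the standard library are available. Lean on these libraries where they do the work, as an engineer would, in place of code of your own. Each camera call takes 0.05 s, during which the arm holds its last target. There are 200 camera calls.

## Working session

There is one attempt and no reset: what is moved stays moved. The work goes in short steps, Python scripts to look and compute and a tool call to move; the robot and the scene stay as the last step left them, time stands still between calls to the robot, and variables do not carry over. Pictures are saved under pics/ and viewed, at most 10 in all, crops included, and the job is handed in when it is done.

Besides the shell and the picture viewer there is one more tool, called after "Request:" as name(argument=value, ...), one argument or row to a line, values as JSON. send_rows: Moves the arm, as the interface text tells. Its arguments: {"type":"object","properties":{"rows":{"type":"string"},"grip_force":{"type":"number"}},"required":["rows"]}

```bash
mkdir -p pics; cat > h.py <<'E'
import numpy as np, cv2
from plant import ctrl
from scipy.spatial.transform import Rotation as R
def pic(n,f=None):
    p=ctrl.read_camera(n)
    if f: cv2.imwrite('pics/'+f+'.png',p['color'][:,:,::-1])
    return p
def look(p,t,k=3):
    E=np.array(p['extrinsics']);o=[]
    for d in ctrl.look_for(p,t)[:k]:
        w=np.linalg.inv(E)@np.r_[d['position'],1]
        c=np.array(d['position'])
        o.append((round(d['p'],2),w[:3].round(4).tolist(),[int(p['fx']*c[0]/c[2]+p['cx']),int(p['fy']*c[1]/c[2]+p['cy'])]))
    return o
def proj(p,w):
    c=np.array(p['extrinsics'])@np.r_[w,1]
    return [p['fx']*c[0]/c[2]+p['cx'],p['fy']*c[1]/c[2]+p['cy']]
def ray(p,u,v):
    E=np.linalg.inv(p['extrinsics']);d=E[:3,:3]@[(u-p['cx'])/p['fx'],(v-p['cy'])/p['fy'],1]
    return E[:3,3],d/np.linalg.norm(d)
def atz(p,u,v,z):
    o,d=ray(p,u,v);return (o+d*(z-o[2])/d[2])
def tri(a,b):
    # closest point between rays a,b
    (o,d),(q,e)=a,b
    s=np.linalg.lstsq(np.c_[d,-e],q-o,rcond=None)[0]
    return (o+d*s[0]+q+e*s[1])/2, np.linalg.norm(o+d*s[0]-q-e*s[1])
def go(pos,yaw=None):
    s=ctrl.get_state();r=R.from_quat(s['tcp_rot'])
    print('shift mm',(r.inv().apply(np.array(pos)-s['eef_pos'])*1000).round(1))
    if yaw is not None:
        # tool y horizontal at angle yaw, z down
        y=np.array([np.cos(yaw),np.sin(yaw),0]);z=np.array([0,0,-1.]);x=np.cross(y,z)
        for sg in (1,-1):
            t=R.from_matrix(np.c_[sg*x,sg*y,z]); print('turn deg',np.degrees((r.inv()*t).as_rotvec()).round(2))
E
python3 - <<'E'
from h import *
s=ctrl.get_state();print({k:np.round(v,3).tolist() for k,v in s.items()}, ctrl.nose_length)
print(R.from_quat(s['tcp_rot']).as_matrix().round(3))
for n in('scene','side','wrist'):
    p=pic(n,n+'0');print(n,np.linalg.inv(p['extrinsics']).round(3)[:3,3])
    for t in('cabinet','drawer_knob','drawer','board','mug','fork_1','lemon_1','garlic_1'):print(t,look(p,t,2))
E
```

```text
{'time': 0.0, 'qpos': [1.054, 0.287, 1.578, -0.0, 1.279, -0.15], 'dq': [0.001, 0.0, 0.0, 0.0, -0.001, -0.002], 'joint_efforts': [-0.0, -40.597, -29.263, -0.0, 0.006, 0.0], 'eef_pos': [0.242, 0.63, 0.252], 'tcp_rot': [0.182, 0.983, -0.001, -0.0], 'contact_force': [0.547, 0.596, -0.493], 'wrist_torque': [0.033, 0.028, -0.014], 'finger_force': 0.0, 'opening': 0.997} 0.022
[[-0.933  0.359 -0.001]
 [ 0.359  0.933 -0.002]
 [ 0.    -0.002 -1.   ]]
scene [ 0.042 -0.693  0.769]
cabinet [(0.77, [0.6343, 0.0909, 0.1026], [301, 180])]
drawer_knob [(0.76, [0.5579, 0.092, 0.0597], [279, 199])]
drawer [(0.97, [0.557, 0.0952, 0.0606], [278, 198])]
board [(0.81, [0.5147, -0.3284, 0.0109], [362, 319])]
mug [(0.85, [0.3774, 0.3205, 0.0543], [190, 180])]
fork_1 [(0.51, [0.5611, 0.0945, 0.059], [279, 199])]
lemon_1 [(0.58, [0.688, -0.188, 0.0467], [378, 243])]
garlic_1 [(0.61, [0.5606, 0.0949, 0.0585], [279, 199])]
side [0.279 1.103 1.012]
cabinet [(0.72, [0.6337, 0.2055, 0.1066], [227, 228])]
drawer_knob [(0.74, [0.5512, 0.1233, 0.0675], [265, 224])]
drawer [(0.74, [0.5502, 0.1218, 0.0707], [266, 223])]
board [(0.69, [0.5235, -0.312, 0.0074], [305, 157])]
mug [(0.76, [0.388, 0.351, 0.0557], [306, 301])]
fork_1 [(0.49, [0.3557, 0.0959, 0.0039], [334, 246]), (0.28, [0.5528, 0.1211, 0.0647], [265, 224])]
lemon_1 [(0.8, [0.6948, -0.1625, 0.0347], [246, 168])]
garlic_1 [(0.63, [0.6022, 0.3615, 0.0378], [221, 292])]
wrist [0.171 0.658 0.373]
cabinet []
drawer_knob []
drawer []
board []
mug [(0.87, [0.4201, 0.3154, 0.0692], [93, 409])]
fork_1 []
lemon_1 []
garlic_1 []
```

View pics/scene0.png

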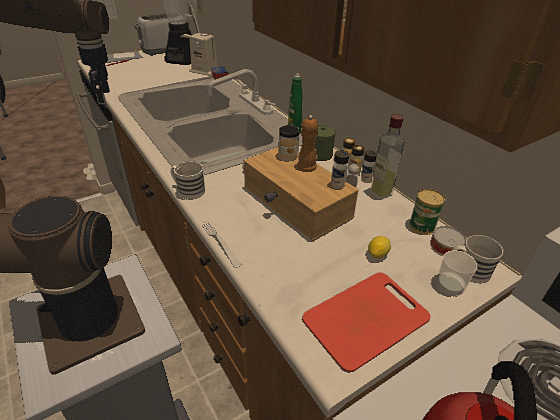

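View pics/side0.png

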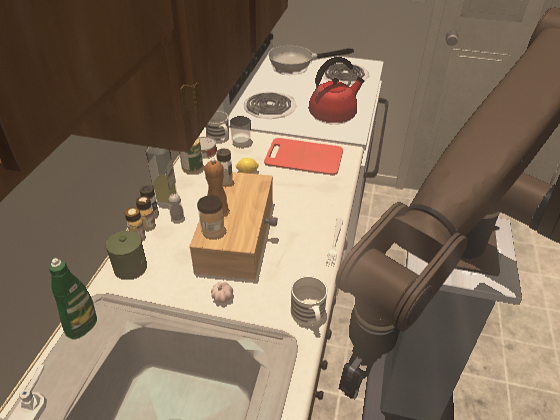

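Both pictures show the unit with its knob: scene (270,197), side (273,220). The board is at scene (365,320) and the fork at (220,243). I'll zoom in on the unit to get its corners.

```bash
python3 - <<'E'
import cv2,numpy as np
a=cv2.imread('pics/scene0.png')[140:245,235:365]; b=cv2.imread('pics/side0.png')[165:285,180:310]
a=cv2.resize(a,None,fx=3,fy=3,interpolation=cv2.INTER_CUBIC);b=cv2.resize(b,None,fx=3,fy=3,interpolation=cv2.INTER_CUBIC)
h=360;c=np.zeros((h,790,3),np.uint8);c[:a.shape[0],:390]=a;c[:b.shape[0],400:790]=b
cv2.imwrite('pics/crop0.png',c)
E
```

```text
(no output)
```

View pics/crop0.png

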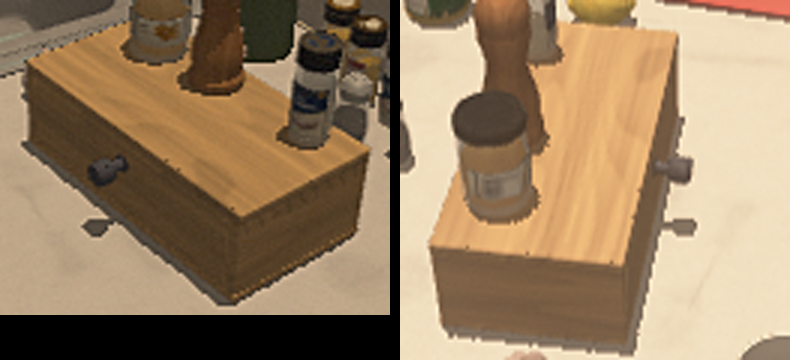

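The crop shows the unit's corners: front-left top at crop (28,67)/(627,263), front-right top at (240,218)/(678,33), and the knob head at (101,170)/(683,170).

```bash
python3 - <<'E'
from h import *
a=pic('scene');b=pic('side')
S=lambda u,v:ray(a,235+u/3,140+v/3)
D=lambda u,v:ray(b,180+(u-400)/3,165+v/3)
for n,s,d in(('FL',(28,67),(627,263)),('FR',(240,218),(678,33)),('knob',(101,170),(683,170))):
    w,e=tri(S(*s),D(*d));print(n,w.round(4),round(e,4), 'z-plane', atz(a,235+s[0]/3,140+s[1]/3,.07 if n=='knob' else .108).round(4),atz(b,180+(d[0]-400)/3,165+d[1]/3,.07 if n=='knob' else .108).round(4))
print('BR',atz(a,235+368/3,140+153/3,.108).round(4),'BL', atz(b,180+29/3,165+246/3,.108).round(4))
for t in('drawer_knob','board'):print(look(a,t,1),look(b,t,1))
for t in((303,319),(365,274),(430,318),(350,368)):print('board',atz(a,*t,.011).round(3))
for t in((264,158),(278,138),(342,145),(342,172)):print('board',atz(b,*t,.011).round(3))
E
```

```text
FL [0.5394 0.2653 0.1002] 0.0005 z-plane [0.5332 0.2539 0.108 ] [0.5374 0.2723 0.108 ]
FR [ 0.5765 -0.053   0.1043] 0.0011 z-plane [ 0.5729 -0.0567  0.108 ] [ 0.5759 -0.0488  0.108 ]
knob [0.5312 0.1077 0.0704] 0.0015 z-plane [0.5323 0.1084 0.07  ] [0.5305 0.1078 0.07  ]
BR [ 0.7334 -0.0405  0.108 ] BL [0.7064 0.2951 0.108 ]
[(0.72, [0.5581, 0.0923, 0.0618], [279, 199])] []
[(0.91, [0.5156, -0.3277, 0.0051], [362, 321])] [(0.97, [0.5252, -0.3172, 0.0075], [305, 156])]
board [ 0.401 -0.256  0.011]
board [ 0.612 -0.227  0.011]
board [ 0.648 -0.405  0.011]
board [ 0.414 -0.402  0.011]
board [ 0.663 -0.266  0.011]
board [ 0.647 -0.402  0.011]
board [ 0.41  -0.417  0.011]
board [ 0.386 -0.254  0.011]
```

```bash
python3 - <<'E'
from h import *
go([.50,.105,.25],np.radians(96.6))
E
```

```text
shift mm [-429.1 -397.7    3.3]
turn deg [ -0.    -0.   -27.61]
turn deg [ -0.     0.   152.39]
```

Units first: shifts go in shares of 750 mm and turns go in shares of 90 degrees. So -390 mm is -0.52, -362 mm is -0.4827, -27.6 degrees is -0.3067.

Request:
send_rows(
  rows="0 0 -0.0556 -0.0667 -0.06 0 1; 0 0 -0.1111 -0.1333 -0.12 0 1; 0 0 -0.1667 -0.2 -0.18 0 1; 0 0 -0.2222 -0.2667 -0.2467 0 1; 0 0 -0.2778 -0.3333 -0.3067 0 1; 0 0 -0.3067 -0.4 -0.3733 0 1; 0 0 -0.3067 -0.4667 -0.4333 0 1; 0 0 -0.3067 -0.52 -0.4827 0 1",
)

```text
time: 2.65
eef_pos: [0.4627, 0.1793, 0.2538]
tcp_rot: [-0.057, 0.998, 0.0, 0.001]
contact_force: [0.8, 0.3, -0.7]
opening: 1.001
finger_force: 0.0
```

```bash
python3 - <<'E'
from h import *
go([.50,.105,.25],np.radians(96.6))
E
```

```text
shift mm [-28.5 -78.1   3.8]
turn deg [ 0.01  0.08 -0.01]
turn deg [ 1.2000e-01 -2.0000e-02  1.7999e+02]
```

Request:
send_rows(
  rows="0 0 0 -0.02 -0.0533 0.0027 1; 0 0 0 -0.0373 -0.104 0.0053 1; 0 0 0 -0.0373 -0.104 0.0053 1; 0 0 0 -0.0373 -0.104 0.0053 1",
)

```text
time: 3.15
eef_pos: [0.4986, 0.1072, 0.2493]
tcp_rot: [-0.057, 0.998, 0.0, -0.0]
contact_force: [0.3, 0.3, -0.4]
opening: 0.998
finger_force: 0.0
```

```bash
python3 - <<'E'
from h import *
p=pic('wrist','w1');print(look(p,'drawer_knob',1));print(proj(p,[.531,.1077,.07]),ctrl.get_state()['eef_pos'])
E
```

```text
[(0.69, [0.5591, 0.1113, 0.0635], [275, 247])]
[np.float64(274.6837967245448), np.float64(224.16215413867687)] [0.49842723 0.10783306 0.24941447]
```

View pics/w1.png

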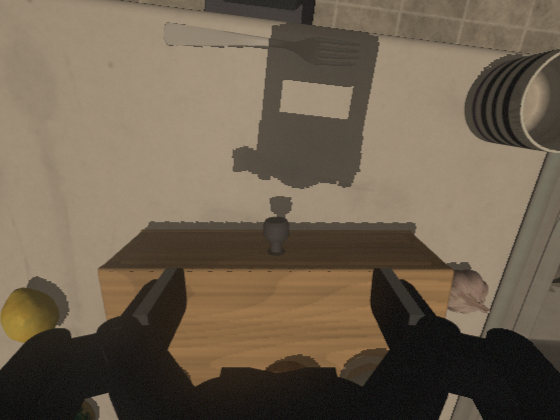

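The wrist view shows the knob head at about (276,230) and the unit's front edge running level from (101,268) to (450,268), so the yaw fits.

```bash
python3 - <<'E'
from h import *
p=pic('wrist')
print(atz(p,276,229,.073).round(4),atz(p,101,268,.108).round(4),atz(p,450,268,.108).round(4))
a=atz(p,101,268,.108);b=atz(p,450,268,.108);print(np.degrees(np.arctan2(*(b-a)[1::-1])),np.linalg.norm(b-a),(a+b)/2)
go([.529,.107,.073],np.radians(96.6))
E
```

```text
[0.5347 0.1102 0.073 ] [ 0.5777 -0.0454  0.108 ] [0.5409 0.2708 0.108 ]
96.63055670772938 0.3183847078430103 [0.55930568 0.11268644 0.108     ]
shift mm [-30.3  -4.5 176.4]
turn deg [0.01 0.01 0.08]
turn deg [-1.0000e-02  2.0000e-02 -1.7992e+02]
```

Converted, 176 mm is 0.2347, 170 mm is 0.2267.

Request:
send_rows(
  rows="0 0 0 -0.024 -0.0027 0.0667 0.2; 0 0 0 -0.0453 -0.004 0.1333 0.2; 0 0 0 -0.0453 -0.004 0.1733 0.2; 0 0 0 -0.0453 -0.004 0.2067 0.2; 0 0 0 -0.0453 -0.004 0.2267 0.2; 0 0 0 -0.0453 -0.004 0.2347 0.2; 0 0 0 -0.0453 -0.004 0.2347 0.2",
)

```text
time: 4.18
eef_pos: [0.5332, 0.1081, 0.0738]
tcp_rot: [-0.058, 0.998, -0.0, 0.0]
contact_force: [-0.5, 0.2, -0.2]
opening: 0.603
finger_force: 0.0
```

Request:
send_rows(
  rows="0 0 0 0 0 0 -1; 0 0 0 0 0 0 -1; 0 0 0 0 0 0 -1; 0 0 0 0 0 0 -1; 0 0 0 0 0 0 -1",
  grip_force=40,
)

```text
time: 4.8
eef_pos: [0.5336, 0.1089, 0.0748]
tcp_rot: [-0.057, 0.998, 0.001, 0.001]
contact_force: [-2.4, 5.1, 4.6]
opening: 0.279
finger_force: 39.3
```

Converted, 100 mm is 0.1333, 93 mm is 0.124.

Request:
send_rows(
  rows="0 0 0 0.0133 0 0 -1; 0 0 0 0.0333 0 0 -1; 0 0 0 0.0533 0 0 -1; 0 0 0 0.0733 0 0 -1; 0 0 0 0.0933 0 0 -1; 0 0 0 0.1107 0 0 -1; 0 0 0 0.124 0 0 -1; 0 0 0 0.1333 0 0 -1",
)

```text
time: 5.8
eef_pos: [0.4348, 0.0979, 0.0748]
tcp_rot: [-0.057, 0.998, 0.002, 0.002]
contact_force: [1.3, 9.4, 1.7]
opening: 0.279
finger_force: 41.0
```

Converted, 8 mm is 0.0107, 7 mm is 0.0093.

Request:
send_rows(
  rows="0 0 0 0.0053 0 0 -1; 0 0 0 0.008 0 0 -1; 0 0 0 0.0093 0 0 -1; 0 0 0 0.0107 0 0 -1; 0 0 0 0.0107 0 0 -1",
)

```text
time: 6.42
eef_pos: [0.4292, 0.0972, 0.0748]
tcp_rot: [-0.056, 0.998, 0.002, 0.006]
contact_force: [8.3, 10.1, -4.2]
opening: 0.279
finger_force: 40.4
```

Converted, -190 mm is -0.2533, -150 mm is -0.2.

Request:
send_rows(
  rows="0 0 0 -0.0027 0 0 0.2; 0 0 0 -0.0027 0 0 0.2; 0 0 0 -0.0027 0 0 0.2; 0 0 0 -0.0027 0 -0.0133 0.2; 0 0 0 -0.0027 0 -0.0667 0.2; 0 0 0 -0.0027 0 -0.1333 0.4; 0 0 0 -0.0027 0 -0.2 0.6; 0 0 0 -0.0027 0 -0.2533 0.6",
)

```text
time: 7.42
eef_pos: [0.4278, 0.0956, 0.2665]
tcp_rot: [-0.057, 0.998, -0.0, 0.002]
contact_force: [0.5, 0.3, 0.3]
opening: 0.799
finger_force: 0.0
```

Request:
send_rows(
  rows="0 0 0 0 0 0 0.6; 0 0 0 0 0 0 0.6",
)

```text
time: 7.68
eef_pos: [0.4271, 0.0956, 0.2629]
tcp_rot: [-0.057, 0.998, -0.0, -0.0]
contact_force: [-0.6, -1.8, -0.0]
opening: 0.8
finger_force: 0.0
```

```bash
python3 - <<'E'
from h import *
p=pic('wrist','w2');print(look(p,'tin_a'),look(p,'drawer_knob',1),ctrl.get_state()['eef_pos'])
q=pic('scene','s2');print(look(q,'tin_a'))
r=pic('side','d2');print(look(r,'tin_a'))
E
```

```text
[(0.86, [0.4974, 0.1035, 0.0876], [277, 261]), (0.72, [0.4811, 0.1844, 0.086], [358, 254]), (0.63, [0.502, 0.0252, 0.0838], [201, 255])] [(0.87, [0.4769, 0.1059, 0.0354], [281, 225])] [0.42671961 0.09562898 0.26155491]
[(0.93, [0.4972, 0.086, 0.0849], [262, 200]), (0.9, [0.5152, 0.0033, 0.0847], [283, 214]), (0.81, [0.4966, 0.1805, 0.0878], [245, 182])]
[(0.9, [0.5028, 0.1186, 0.0889], [283, 220]), (0.64, [0.5168, 0.0346, 0.0858], [285, 202]), (0.57, [0.493, 0.2132, 0.0836], [278, 246])]
```

View pics/w2.png

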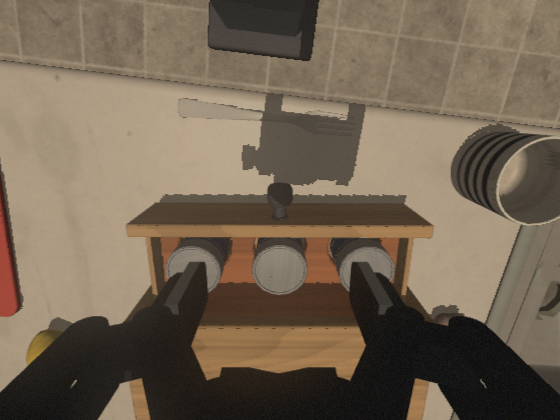

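The wrist view shows the drawer fully out, with the three lids centred at about (194,269), (280,269) and (365,268).

```bash
python3 - <<'E'
from h import *
p=pic('wrist');q=pic('scene');r=pic('side')
for u,v in((194,269),(280,269),(365,268)):print(atz(p,u,v,.089).round(4))
# network pixel triangulation scene/side
for s,d in(((283,214),(285,202)),((262,200),(283,220)),((245,182),(278,246))):print(tri(ray(q,*s),ray(r,*d))[0].round(4))
cv2.imwrite('pics/z2.png',np.hstack([cv2.resize(x['color'][y:y+80,w:w+95,::-1],None,fx=4,fy=4,interpolation=cv2.INTER_CUBIC) for x,y,w in((q,160,215),(r,180,235))]))
E
```

```text
[0.5152 0.0192 0.089 ]
[0.5051 0.1067 0.089 ]
[0.494 0.193 0.089]
[0.5219 0.018  0.0721]
[0.5062 0.1001 0.0742]
[0.5007 0.2009 0.0749]
```

View pics/z2.png

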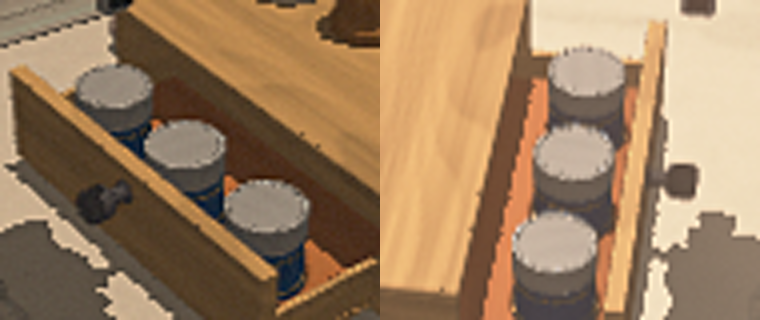

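In the zoomed crop the lid centres are: scene (114,86), (184,144), (267,208); side (554,243), (574,152), (587,72).

```bash
python3 - <<'E'
from h import *
q=pic('scene');r=pic('side')
for s,d in(((114,86),(554,243)),((184,144),(574,152)),((267,208),(587,72))):
    w,e=tri(ray(q,215+s[0]/4,160+s[1]/4),ray(r,235+(d[0]-380)/4,180+d[1]/4));print(w.round(4),round(e,4))
go([.5055,.1063,.081],np.radians(96.6))
E
```

```text
[0.497  0.1939 0.0851] 0.0002
[0.5046 0.1039 0.0861] 0.0009
[0.5166 0.0145 0.0847] 0.0004
shift mm [-78.6   1.6 182.2]
turn deg [ 0.   -0.01 -0.01]
turn deg [-2.0000e-02 -0.0000e+00  1.7999e+02]
```

Converted, 182 mm is 0.2427, 177 mm is 0.236.

Request:
send_rows(
  rows="0 0 0 -0.0533 0 0.04 0.6; 0 0 0 -0.104 0.0013 0.0933 0.6; 0 0 0 -0.104 0.0013 0.1467 0.6; 0 0 0 -0.104 0.0013 0.1867 0.6; 0 0 0 -0.104 0.0013 0.22 0.6; 0 0 0 -0.104 0.0013 0.236 0.6; 0 0 0 -0.104 0.0013 0.2427 0.6; 0 0 0 -0.104 0.0013 0.2427 0.6",
)

```text
time: 9.28
eef_pos: [0.5055, 0.1056, 0.0819]
tcp_rot: [-0.057, 0.998, -0.0, 0.001]
contact_force: [-0.5, -0.0, 0.3]
opening: 0.801
finger_force: 0.0
```

```bash
python3 - <<'E'
from h import *
s=ctrl.get_state();print(s['eef_pos'],s['contact_force'],s['time'])
E
```

```text
[0.50552676 0.10564028 0.08194626] [-0.45993894 -0.00576165  0.34739545] 9.275
```

Request:
send_rows(
  rows="0 0 0 0 0 0 -1; 0 0 0 0 0 0 -1; 0 0 0 0 0 0 -1; 0 0 0 0 0 0 -1; 0 0 0 0 0 0 -1",
  grip_force=35,
)

```text
time: 9.9
eef_pos: [0.5061, 0.1058, 0.0828]
tcp_rot: [-0.057, 0.998, 0.0, 0.001]
contact_force: [-0.0, 1.0, 6.4]
opening: 0.666
finger_force: 38.3
```

Converted, -30 mm is -0.04, -25 mm is -0.0333.

Request:
send_rows(
  rows="0 0 0 0 0 -0.0067 -1; 0 0 0 0 0 -0.02 -1; 0 0 0 0 0 -0.0333 -1; 0 0 0 0 0 -0.04 -1; 0 0 0 0 0 -0.04 -1; 0 0 0 0 0 -0.04 -1; 0 0 0 0 0 -0.04 -1; 0 0 0 0 0 -0.04 -1",
)

```text
time: 10.9
eef_pos: [0.5048, 0.1056, 0.111]
tcp_rot: [-0.057, 0.998, 0.0, -0.0]
contact_force: [0.6, -0.2, -2.8]
opening: 0.664
finger_force: 37.8
```

Request:
send_rows(
  rows="0 0 0 0 0 0 -1",
)

```text
time: 11.02
eef_pos: [0.5049, 0.1056, 0.1112]
tcp_rot: [-0.057, 0.998, -0.0, -0.0]
contact_force: [0.3, -0.9, -2.7]
opening: 0.666
finger_force: 37.8
```

Request:
send_rows(
  rows="0 0 0 0 0 0 -1",
)

```text
time: 11.15
eef_pos: [0.505, 0.1056, 0.1113]
tcp_rot: [-0.057, 0.998, -0.0, -0.0]
contact_force: [-0.3, -0.2, -1.8]
opening: 0.665
finger_force: 37.8
```

Request:
send_rows(
  rows="0 0 0 0 0 0 -1",
)

```text
time: 11.28
eef_pos: [0.505, 0.1056, 0.1113]
tcp_rot: [-0.057, 0.998, -0.0, 0.0]
contact_force: [0.3, -0.6, -1.5]
opening: 0.663
finger_force: 37.8
```

```bash
cat > heft.py <<'E'
from h import *
F=[]
for i in range(8):
    ctrl.read_camera('wrist');s=ctrl.get_state();F.append(np.r_[s['contact_force'],s['joint_efforts'][1:4]])
print(np.mean(F,0).round(2),np.std(F,0).round(2),s['eef_pos'],s['time'])
E
python3 heft.py
```

```text
[  0.13   0.08  -2.43 -30.2  -25.88   0.  ] [0.49 0.67 0.53 0.   0.   0.  ] [0.5050016  0.1056063  0.11132363] 11.675
```

Request:
send_rows(
  rows="0 0 0 0 0 0.0107 -1; 0 0 0 0 0 0.0213 -1; 0 0 0 0 0 0.0293 -1; 0 0 0 0 0 0.0347 -1; 0 0 0 0 0 0.0373 -1; 0 0 0 0 0 0.0387 -1; 0 0 0 0 0 0.0393 -1; 0 0 0 0 0 0.0393 -1",
)

```text
time: 12.68
eef_pos: [0.5056, 0.1057, 0.0828]
tcp_rot: [-0.057, 0.998, 0.0, 0.001]
contact_force: [-1.9, -0.0, 2.9]
opening: 0.664
finger_force: 38.3
```

Converted, -89 mm is -0.1187, -50 mm is -0.0667.

Request:
send_rows(
  rows="0 0 0 0 0 0 0.6; 0 0 0 0 0 0 0.6; 0 0 0 0 0 0 0.6; 0 0 0 0 0 -0.0267 0.6; 0 0 0 0 0 -0.0667 0.6; 0 0 0 0 -0.06 -0.0667 0.6; 0 0 0 0 -0.1187 -0.0667 0.6; 0 0 0 0 -0.1187 -0.0667 0.6",
)

```text
time: 13.68
eef_pos: [0.5157, 0.015, 0.1321]
tcp_rot: [-0.056, 0.998, -0.0, 0.0]
contact_force: [-0.2, -0.0, -0.6]
opening: 0.8
finger_force: 0.0
```

```bash
sed -i 's/range(8)/range(6)/' heft.py; python3 heft.py; python3 - <<'E'
from h import *
go([.516,.0165,.081],np.radians(96.6))
E
```

```text
[ 5.000e-02  2.300e-01 -9.000e-02 -2.850e+01 -2.571e+01 -2.000e-02] [0.6  0.34 0.38 0.03 0.11 0.02] [0.5149281  0.01820399 0.13158097] 13.975
shift mm [-0.9 -1.8 50.6]
turn deg [ 0.02 -0.03  0.07]
turn deg [ 4.0000e-02  3.0000e-02 -1.7993e+02]
```

Converted, 50 mm is 0.0667, 47 mm is 0.0627.

Request:
send_rows(
  rows="0 0 0 -0.0013 -0.0013 0.0267 0.6; 0 0 0 -0.0013 -0.0013 0.0507 0.6; 0 0 0 -0.0013 -0.0013 0.0627 0.6; 0 0 0 -0.0013 -0.0013 0.0667 0.6; 0 0 0 -0.0013 -0.0013 0.0667 0.6; 0 0 0 -0.0013 -0.0013 0.0667 -1; 0 0 0 -0.0013 -0.0013 0.0667 -1; 0 0 0 -0.0013 -0.0013 0.0667 -1",
)

```text
time: 14.98
eef_pos: [0.5171, 0.0162, 0.0827]
tcp_rot: [-0.057, 0.998, -0.0, 0.001]
contact_force: [1.4, 1.3, 2.7]
opening: 0.659
finger_force: 37.7
```

Converted, -30 mm is -0.04, -25 mm is -0.0333.

Request:
send_rows(
  rows="0 0 0 0 0 0 -1; 0 0 0 0 0 0 -1; 0 0 0 0 0 -0.0067 -1; 0 0 0 0 0 -0.02 -1; 0 0 0 0 0 -0.0333 -1; 0 0 0 0 0 -0.04 -1; 0 0 0 0 0 -0.04 -1; 0 0 0 0 0 -0.04 -1",
)

```text
time: 15.98
eef_pos: [0.5161, 0.0163, 0.1116]
tcp_rot: [-0.057, 0.998, 0.0, -0.0]
contact_force: [0.5, -0.4, -1.8]
opening: 0.661
finger_force: 37.4
```

Request:
send_rows(
  rows="0 0 0 0 0 0 -1; 0 0 0 0 0 0 -1",
)

```text
time: 16.23
eef_pos: [0.5161, 0.0164, 0.1115]
tcp_rot: [-0.057, 0.998, 0.0, -0.0]
contact_force: [-0.4, -0.1, -0.9]
opening: 0.662
finger_force: 37.4
```

```bash
python3 heft.py
```

```text
[ -0.17   0.16  -0.94 -29.58 -25.29   0.  ] [0.5  0.47 0.42 0.01 0.   0.  ] [0.51632029 0.01631295 0.11181098] 16.525
```

Converted, 29.5 mm is 0.0393, 29 mm is 0.0387.

Request:
send_rows(
  rows="0 0 0 0 0 0.0107 -1; 0 0 0 0 0 0.0213 -1; 0 0 0 0 0 0.0293 -1; 0 0 0 0 0 0.0347 -1; 0 0 0 0 0 0.0373 -1; 0 0 0 0 0 0.0387 -1; 0 0 0 0 0 0.0393 -1; 0 0 0 0 0 0.0393 -1",
)

```text
time: 17.52
eef_pos: [0.5165, 0.0163, 0.0827]
tcp_rot: [-0.057, 0.998, -0.0, 0.0]
contact_force: [-1.4, -0.3, 1.3]
opening: 0.662
finger_force: 37.6
```

Converted, 179 mm is 0.2387, 120 mm is 0.16.

Request:
send_rows(
  rows="0 0 0 0 0 0 0.6; 0 0 0 0 0 0 0.6; 0 0 0 0 0 0 0.6; 0 0 0 0 0 -0.0267 0.6; 0 0 0 0 0 -0.0667 0.6; 0 0 0 0 0.08 -0.0667 0.6; 0 0 0 0 0.16 -0.0667 0.6; 0 0 0 0 0.2387 -0.0667 0.6",
)

```text
time: 18.52
eef_pos: [0.4956, 0.1957, 0.1327]
tcp_rot: [-0.057, 0.998, 0.0, 0.001]
contact_force: [0.4, 0.2, -0.3]
opening: 0.803
finger_force: 0.0
```

Request:
send_rows(
  rows="0 0 0 0 0 0 0.6; 0 0 0 0 0 0 0.6",
)

```text
time: 18.77
eef_pos: [0.4957, 0.1942, 0.1322]
tcp_rot: [-0.058, 0.998, -0.0, -0.0]
contact_force: [1.2, -0.6, 0.1]
opening: 0.797
finger_force: 0.0
```

```bash
python3 - <<'E'
from h import *
go([.496,.1945,.081],np.radians(96.6))
E
```

```text
shift mm [-0.3  0.3 51.2]
turn deg [-0.02 -0.01  0.04]
turn deg [ 1.0000e-02 -4.0000e-02 -1.7996e+02]
```

Converted, 50 mm is 0.0667, 47 mm is 0.0627.

Request:
send_rows(
  rows="0 0 0 0 0 0.0267 0.6; 0 0 0 0 0 0.0507 0.6; 0 0 0 0 0 0.0627 0.6; 0 0 0 0 0 0.0667 0.6; 0 0 0 0 0 0.0667 0.6; 0 0 0 0 0 0.0667 -1; 0 0 0 0 0 0.0667 -1; 0 0 0 0 0 0.0667 -1",
)

```text
time: 19.77
eef_pos: [0.4964, 0.1945, 0.0834]
tcp_rot: [-0.057, 0.998, 0.0, 0.001]
contact_force: [-0.8, 1.6, 4.0]
opening: 0.666
finger_force: 37.8
```

Converted, -30 mm is -0.04, -25 mm is -0.0333.

Request:
send_rows(
  rows="0 0 0 0 0 0 -1; 0 0 0 0 0 0 -1; 0 0 0 0 0 -0.0067 -1; 0 0 0 0 0 -0.02 -1; 0 0 0 0 0 -0.0333 -1; 0 0 0 0 0 -0.04 -1; 0 0 0 0 0 -0.04 -1; 0 0 0 0 0 -0.04 -1",
)

```text
time: 20.78
eef_pos: [0.4956, 0.1941, 0.1121]
tcp_rot: [-0.057, 0.998, -0.0, -0.0]
contact_force: [0.8, -0.1, -4.0]
opening: 0.666
finger_force: 38.1
```

Request:
send_rows(
  rows="0 0 0 0 0 0 -1; 0 0 0 0 0 0 -1",
)

```text
time: 21.02
eef_pos: [0.4956, 0.1941, 0.112]
tcp_rot: [-0.057, 0.998, -0.0, -0.0]
contact_force: [0.2, -0.0, -4.1]
opening: 0.665
finger_force: 38.1
```

```bash
python3 heft.py
```

```text
[  0.13  -0.16  -3.49 -32.34 -26.57   0.  ] [0.44 0.34 0.3  0.01 0.01 0.  ] [0.49578755 0.19414838 0.11229434] 21.325
```

Converted, 29.5 mm is 0.0393, 29 mm is 0.0387.

Request:
send_rows(
  rows="0 0 0 0 0 0.0107 -1; 0 0 0 0 0 0.0213 -1; 0 0 0 0 0 0.0293 -1; 0 0 0 0 0 0.0347 -1; 0 0 0 0 0 0.0373 -1; 0 0 0 0 0 0.0387 -1; 0 0 0 0 0 0.0393 -1; 0 0 0 0 0 0.0393 -1",
)

```text
time: 22.32
eef_pos: [0.4961, 0.1942, 0.0835]
tcp_rot: [-0.057, 0.998, -0.0, 0.0]
contact_force: [-1.6, -0.3, 0.4]
opening: 0.665
finger_force: 38.4
```

Converted, -179 mm is -0.2387, -120 mm is -0.16.

Request:
send_rows(
  rows="0 0 0 0 0 0 0.6; 0 0 0 0 0 0 0.6; 0 0 0 0 0 0 0.6; 0 0 0 0 0 -0.0267 0.6; 0 0 0 0 0 -0.0667 0.6; 0 0 0 0 -0.08 -0.0667 0.6; 0 0 0 0 -0.16 -0.0667 0.6; 0 0 0 0 -0.2387 -0.0667 0.6",
)

```text
time: 23.32
eef_pos: [0.5166, 0.0148, 0.1333]
tcp_rot: [-0.058, 0.998, -0.0, 0.001]
contact_force: [0.6, 0.4, -0.5]
opening: 0.804
finger_force: 0.0
```

Request:
send_rows(
  rows="0 0 0 0 0 0 0.6; 0 0 0 0 0 0 0.6; 0 0 0 0 0 0.0267 0.6; 0 0 0 0 0 0.0507 0.6; 0 0 0 0 0 0.0627 0.6; 0 0 0 0 0 0.0667 0.6; 0 0 0 0 0 0.0667 0.6; 0 0 0 0 0 0.0667 0.6",
)

```text
time: 24.32
eef_pos: [0.5169, 0.0162, 0.0835]
tcp_rot: [-0.057, 0.998, -0.0, 0.001]
contact_force: [0.4, 0.4, 0.9]
opening: 0.799
finger_force: 0.0
```

Request:
send_rows(
  rows="0 0 0 0 0 0 -1; 0 0 0 0 0 0 -1; 0 0 0 0 0 0 -1; 0 0 0 0 0 0 -1; 0 0 0 0 0 -0.0133 -1; 0 0 0 0 0 -0.0467 -1; 0 0 0 0 0 -0.1 -1; 0 0 0 0 0 -0.1467 -1",
)

```text
time: 25.32
eef_pos: [0.5156, 0.0164, 0.1935]
tcp_rot: [-0.057, 0.998, 0.0, -0.001]
contact_force: [0.9, -0.5, -0.8]
opening: 0.662
finger_force: 37.6
```

```bash
python3 - <<'E'
from h import *
s=ctrl.get_state();print(s['eef_pos'],s['opening'],s['contact_force'])
go([.50,-.325,.18])
E
```

```text
[0.51559591 0.01641707 0.1934625 ] 0.6620397310020608 [ 0.86455787 -0.4574945  -0.77389213]
shift mm [  54.6 -337.4   13.4]
```

Converted, -337 mm is -0.4493, -322 mm is -0.4293.

Request:
send_rows(
  rows="0 0 0 0.008 -0.0467 0 -1; 0 0 0 0.0187 -0.1133 0 -1; 0 0 0 0.0293 -0.18 0 -1; 0 0 0 0.04 -0.2467 0 -1; 0 0 0 0.0507 -0.3133 0 -1; 0 0 0 0.0613 -0.38 0 -1; 0 0 0 0.0693 -0.4293 0 -1; 0 0 0 0.0733 -0.4493 0 -1",
)

```text
time: 26.32
eef_pos: [0.4995, -0.3262, 0.1921]
tcp_rot: [-0.056, 0.998, 0.001, -0.001]
contact_force: [0.3, -0.5, -1.5]
opening: 0.662
finger_force: 37.7
```

Converted, 112 mm is 0.1493, 110 mm is 0.1467.

Request:
send_rows(
  rows="0 0 0 0 0 0.02 -1; 0 0 0 0 0 0.06 -1; 0 0 0 0 0 0.1 -1; 0 0 0 0 0 0.1267 -1; 0 0 0 0 0 0.14 -1; 0 0 0 0 0 0.1467 -1; 0 0 0 0 0 0.1493 -1; 0 0 0 0 0 0.1493 -1",
)

```text
time: 27.32
eef_pos: [0.5007, -0.3252, 0.0816]
tcp_rot: [-0.057, 0.998, -0.001, 0.001]
contact_force: [-0.1, 0.2, -0.7]
opening: 0.659
finger_force: 37.7
```

```bash
python3 - <<'E'
from h import *
q=pic('scene');cv2.imwrite('pics/z3.png',cv2.resize(q['color'][170:380,230:450,::-1],None,fx=2.7,fy=2.7))
print(ctrl.get_state()['eef_pos'],ctrl.get_state()['contact_force'])
E
```

```text
[ 0.50074887 -0.32517994  0.0817046 ] [-0.1783935   0.63957674 -1.12615468]
```

View pics/z3.png

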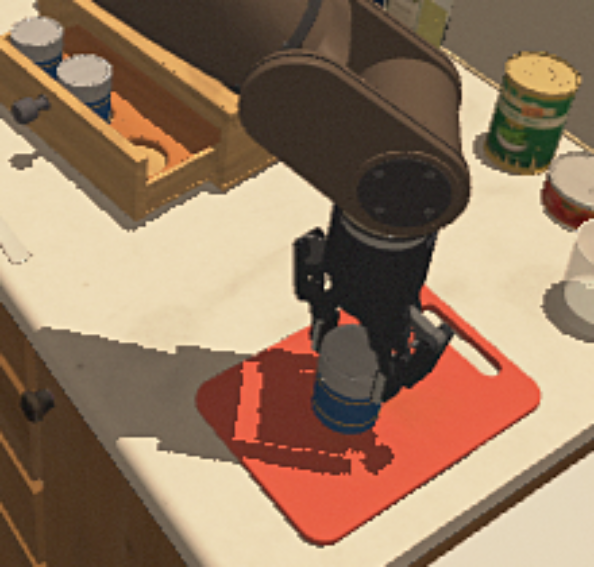

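The crop shows the tin upright over the middle of the board at about (348,385), clear of the grip slot. The last 5 mm go slowly.

Request:
send_rows(
  rows="0 0 0 0 0 0.002 -1; 0 0 0 0 0 0.004 -1; 0 0 0 0 0 0.0053 -1; 0 0 0 0 0 0.006 -1; 0 0 0 0 0 0.006 -1",
)

```text
time: 28.0
eef_pos: [0.5003, -0.3247, 0.0765]
tcp_rot: [-0.057, 0.998, 0.0, -0.0]
contact_force: [-0.8, 0.9, -0.1]
opening: 0.661
finger_force: 37.8
```

Converted, 1 mm is 0.0013, 0.5 mm is 0.0007.

Request:
send_rows(
  rows="0 0 0 0 0 0.0007 -1; 0 0 0 0 0 0.0013 -1; 0 0 0 0 0 0.0013 -1",
)

```text
time: 28.38
eef_pos: [0.5005, -0.3248, 0.0765]
tcp_rot: [-0.057, 0.998, 0.0, -0.0]
contact_force: [-3.4, 2.6, 6.2]
opening: 0.665
finger_force: 38.4
```

Converted, -120 mm is -0.16, -80 mm is -0.1067.

Request:
send_rows(
  rows="0 0 0 0 0 -0.0007 0.6; 0 0 0 0 0 -0.0007 0.6; 0 0 0 0 0 -0.0007 0.6; 0 0 0 0 0 -0.0133 0.6; 0 0 0 0 0 -0.0533 0.6; 0 0 0 0 0 -0.1067 0.6; 0 0 0 0 0 -0.16 0.6; 0 0 0 0 0 -0.16 0.6",
)

```text
time: 29.38
eef_pos: [0.5024, -0.3265, 0.2009]
tcp_rot: [-0.057, 0.998, -0.004, 0.003]
contact_force: [-0.3, 0.6, -0.2]
opening: 0.798
finger_force: 0.0
```

```bash
python3 - <<'E'
from h import *
go([.4957,.1943,.1325],np.radians(96.6))
E
```

```text
shift mm [-52.7 518.7  64.8]
turn deg [-0.43  0.37 -0.01]
turn deg [  0.58   0.67 179.99]
```

Converted, 425 mm is 0.5667, 380 mm is 0.5067.

Request:
send_rows(
  rows="0 0 0 -0.0067 0.0667 0 0.6; 0 0 0 -0.0147 0.14 0 0.6; 0 0 0 -0.0213 0.2133 0 0.6; 0 0 0 -0.0293 0.2867 0 0.6; 0 0 0 -0.036 0.36 0 0.6; 0 0 0 -0.044 0.4333 0 0.6; 0 0 0 -0.0507 0.5067 0 0.6; 0 0 0 -0.0573 0.5667 0 0.6",
)

```text
time: 30.38
eef_pos: [0.4933, 0.1044, 0.1945]
tcp_rot: [-0.058, 0.998, 0.0, -0.001]
contact_force: [0.2, -0.0, -0.2]
opening: 0.799
finger_force: 0.0
```

Converted, 94 mm is 0.1253, 85 mm is 0.1133.

Request:
send_rows(
  rows="0 0 0 -0.0067 0.0667 0 0.6; 0 0 0 -0.012 0.1133 0 0.6; 0 0 0 -0.012 0.1253 0.0267 0.6; 0 0 0 -0.012 0.1253 0.0533 0.6; 0 0 0 -0.012 0.1253 0.08 0.6; 0 0 0 -0.012 0.1253 0.08 0.6; 0 0 0 -0.012 0.1253 0.08 0.6",
)

```text
time: 31.25
eef_pos: [0.4926, 0.1967, 0.1356]
tcp_rot: [-0.057, 0.998, 0.0, 0.0]
contact_force: [0.5, -0.4, 0.1]
opening: 0.804
finger_force: 0.0
```

```bash
python3 - <<'E'
from h import *
go([.4957,.1943,.0830],np.radians(96.6))
E
```

```text
shift mm [-2.8 -2.8 52.6]
turn deg [-0.    0.01 -0.02]
turn deg [2.0000e-02 0.0000e+00 1.7998e+02]
```

Converted, 52 mm is 0.0693, 49 mm is 0.0653.

Request:
send_rows(
  rows="0 0 0 -0.004 -0.004 0 0.6; 0 0 0 -0.004 -0.004 0.0267 0.6; 0 0 0 -0.004 -0.004 0.0533 0.6; 0 0 0 -0.004 -0.004 0.0653 0.6; 0 0 0 -0.004 -0.004 0.0693 0.6; 0 0 0 -0.004 -0.004 0.0693 0.6; 0 0 0 -0.004 -0.004 0.0693 -1; 0 0 0 -0.004 -0.004 0.0693 -1",
)

```text
time: 32.25
eef_pos: [0.4966, 0.1945, 0.0846]
tcp_rot: [-0.057, 0.998, 0.0, 0.001]
contact_force: [-1.1, 0.6, 3.6]
opening: 0.659
finger_force: 37.6
```

Converted, -140 mm is -0.1867, -105 mm is -0.14.

Request:
send_rows(
  rows="0 0 0 0 0 0 -1; 0 0 0 0 0 0 -1; 0 0 0 0 0 0 -1; 0 0 0 0 0 -0.0133 -1; 0 0 0 0 0 -0.04 -1; 0 0 0 0 0 -0.0867 -1; 0 0 0 0 0 -0.14 -1; 0 0 0 0 0 -0.1867 -1",
)

```text
time: 33.25
eef_pos: [0.495, 0.1938, 0.2236]
tcp_rot: [-0.057, 0.998, -0.0, -0.001]
contact_force: [-0.1, -0.2, -3.3]
opening: 0.663
finger_force: 38.5
```

Converted, -41 mm is -0.0547, -25 mm is -0.0333.

Request:
send_rows(
  rows="0 0 0 0 0 -0.0333 -1; 0 0 0 0 0 -0.0547 -1; 0 0 0 0 0 -0.0547 -1; 0 0 0 0 0 -0.0547 -1; 0 0 0 0 0 -0.0547 -1; 0 0 0 0 0 -0.0547 -1",
)

```text
time: 34.0
eef_pos: [0.4954, 0.1941, 0.2633]
tcp_rot: [-0.057, 0.998, -0.0, -0.001]
contact_force: [-0.5, 0.8, -2.9]
opening: 0.669
finger_force: 38.5
```

Converted, -332 mm is -0.4427, -320 mm is -0.4267.

Request:
send_rows(
  rows="0 0 0 0.0053 -0.0467 -0.0053 -1; 0 0 0 0.012 -0.1133 -0.0053 -1; 0 0 0 0.0187 -0.18 -0.0053 -1; 0 0 0 0.0253 -0.2467 -0.0053 -1; 0 0 0 0.032 -0.3133 -0.0053 -1; 0 0 0 0.0387 -0.38 -0.0053 -1; 0 0 0 0.044 -0.4267 -0.0053 -1; 0 0 0 0.0453 -0.4427 -0.0053 -1",
)

```text
time: 35.0
eef_pos: [0.4999, -0.1414, 0.268]
tcp_rot: [-0.056, 0.998, 0.0, -0.0]
contact_force: [0.2, 0.1, -4.4]
opening: 0.667
finger_force: 38.9
```

Request:
send_rows(
  rows="0 0 0 0 0 0 -1; 0 0 0 0 0 0 -1; 0 0 0 0 0 0 -1; 0 0 0 0 0 0 -1",
)

```text
time: 35.5
eef_pos: [0.5002, -0.1387, 0.2683]
tcp_rot: [-0.058, 0.998, 0.0, 0.0]
contact_force: [-0.1, -0.1, -4.0]
opening: 0.667
finger_force: 38.9
```

```bash
python3 - <<'E'
from h import *
p=pic('scene');r=pic('side');cv2.imwrite('pics/end.png',np.hstack([p['color'][140:400,150:550,::-1],r['color'][100:360,160:560,::-1]]))
s=ctrl.get_state();print(s['eef_pos'],s['contact_force'],s['opening'],s['time'],s['finger_force'])
E
```

```text
[ 0.50015805 -0.13905687  0.26838527] [ 0.76329205  0.02017454 -3.36488779] 0.6624236405484845 35.6 38.86804613444838
```

View pics/end.png

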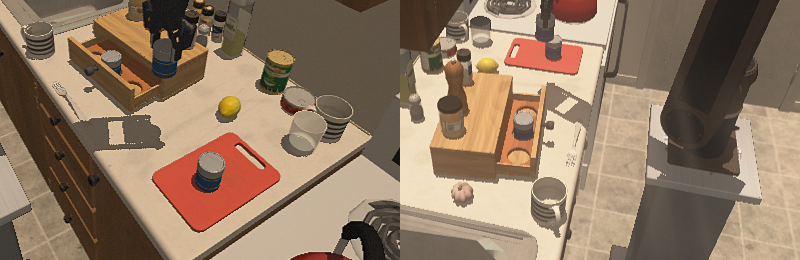

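The final view shows the empty tin upright on the board (208,172), the half-full one in the middle well (111,62), and the full one upright in the gripper (164,58). Everything else stands where it was.

```bash
python3 -c "
from plant import ctrl
print(ctrl.sign_off())"
```

```text
the job is handed in; nothing more can be done
None
```

I pulled the drawer fully out, stood the empty tin (from the right well) on the red board, left the half-full one in the middle well, and handed the job in at about 36 s still holding the full one (from the left well) upright, about 20 cm above the worktop.

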